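# Clear the tube and lift the lens blank with tongs

## Robot

A 6-joint arm with a two-finger parallel gripper is mounted at the origin on the work surface. World frame = base frame: x ahead of the robot, y to its left, z up, the work surface at z = 0. Lengths are in m, angles in rad, forces in N, time in s.
With the tool pointing down it reaches from about 0.35 to 0.775 m from the base axis. Payload 5.5 kg.
Tool frame: the origin (TCP) lies at the very end of the fingers, on their centre line; the grasp point (between the pads) lies 19 mm behind it; y points along the fingers, z is the direction in which the jaws open and shut, and the axes are right-handed (so a half turn about y gives the same grasp; the last joint's range is limited). The gripper opens to 85 mm and grips with 20 to 120 N. Pads are 22 mm wide; open, the fingers measure 114 mm over their backs; the gripper's body (76 mm by 85 mm) begins 54 mm behind the grasp point. The pads swing forward as they close: fully open they stand 13 mm farther back than shut.
Start: joints at [-1.462, 0.313, 0.046, 1.304, 0, 1.431], TCP at [0.142, -0.557, 0.195] pointing down, gripper open.
Joint ranges: [-2.76, 2.76], [-0.86, 1.69], [-1.03, 1.26], [-2.2, 2.34], [-1.47, 1.5], [-3.14, 3.14]. Speed limits (rad/s): [2.57, 2.57, 3.14, 3.14, 3.14, 3.14].

## Interface

Orientations are given as a unit quaternion [w, x, y, z].
In Python, from workcell import env gives the robot as it stands.
- The arm moves only by the shell command python3 -m inch 'ROWS' [OPENING] [FORCE]. ROWS is JSON, a list that holds one entry, the list of rows, each a list of 4 numbers: the shift along the tool's x, y, z in mm, then the turn about the tool's y in degrees. In form: [[[tx, ty, tz, spin], ...]]. A call has 1 to 10 rows; each row is the pose to reach, as a shift and turn from the pose commanded when the call began, along the tool's axes at that moment; what a row does not reach only later rows make up. A row lasts 1/10 s, in which the tool goes at most 50 mm and 8.59 degrees, less where a joint would pass 70% of its speed; a pose out of reach is approached as far as the arm can. A call with a gripper value outside its range is refused whole. OPENING is the finger opening in mm, from 0 to 85.4, set as the call begins (- or left out, the last holds). The fingers move at their own pace and stop on an object; FORCE is the grip in N (left out, the last holds). Time passes only in rows, so rows that repeat a pose let the fingers close. It gives the time, the measured TCP pose, the force and the opening at its end, in the units of the state.
- env.get_state(): the state, without advancing time (a new reading comes with each control period).
- env.read_camera(name): name is "side" or "top"; returns the picture (400x640x3 uint8, blue, green, red); there is no depth.
- env.camera_model(name): a dict with "fx", "fy", "cx", "cy" (pixels), "distortion" ([k1, k2, p1, p2, k3] as OpenCV has them; the pictures are not rectified), "R" (3x3) and "t" (3): a world point X has camera coordinates R X + t. Camera axes: x right, y down, z forward; pixel columns grow to the right and rows downward; lengths in m; the calibration is good to about 2 mm. A picture is of the moment at which its call begins. camera_model takes no time and is no camera call.
- env.hand_in(): hands the job in, once; it reports no verdict.
The state is a dict: "clock": time; "joint_pos": joint angles; "qvel": joint speeds; "tau": joint torques, N m; "tcp_pos": TCP position; "orientation": TCP orientation; "wrist_force": force on the tool from outside, world axes, zero at the start; "ft_torque": the same for the moment, N m; "finger_gap": finger opening in m.
Only numpy, scipy, OpenCV 4.12 (cv2) and the standard library are available. Lean on these libraries where they do the work, as an engineer would, in place of code of your own. Each camera call takes 0.05 s, during which the arm holds its last target.

## Task

The mailing tube lying across the white stock box is in the way: set it on the two tubes in the plywood tray, saddled in the gap between them and in line with them, and let go of it. Then take the spring tongs off their stand, close their jaws on the glass lens blank in the box and lift it to at least 15 cm above the bench; finish while still holding it there in the tongs. The blank may be touched only with the tongs, never with the gripper, and leave the carton, tape core and bottle where they stand.

Things in the scene. Friction and masses are not known exactly. Their poses are not given: they have to be found in the camera images.
- box: Fixed open white stock box, outside 150 (own x) x 140 (own y) x 50 mm high, walls and floor 4 mm. Origin at the centre of its underside, z up. Each wall at the ends of its y axis has a cut-out 34 mm wide, 14 mm deep in its rim, centred at own x = -28 mm; the loose tube starts in these cut-outs, along the box's y.
- tube_c (a point): Centre of the loose cardboard mailing tube with closed ends: diameter 50 mm, length 160 mm, 70 g, its own y along its length (it can roll, so its x and z turn with it). It starts across the box, its centre 68 mm above the bench, lying in the cut-outs.
- tray: Fixed plywood tray, outside 109 (own x) x 178 (own y) x 22 mm high, walls and floor 4 mm; origin at the centre of its underside, z up. It holds two tubes side by side along its y, which fill it. A tube saddled on them has its centre 72 mm above the bench, over the tray's origin.
- low_a_c (a point): Centre of one of the two equal tubes lying in the tray (50 x 160 mm, loose, own y along its length), about 25 mm to the tray's -x side, 29 mm above the bench.
- low_b_c (a point): Centre of the other tube in the tray, about 25 mm to the tray's +x side.
- blank_c (a point): Centre of the lens blank: an upright amber glass disc, diameter 36 mm, height 22 mm, about 55 g, loose on the floor of the box (its centre then 15 mm above the bench), nearer the box's +x side than the tube.
- stand: Fixed grey stand of the tongs: base 90 x 110 x 10 mm, upright plate 24 mm (own x) x 8 mm (own y) rising to 126 mm above the bench. The tongs hang on the plate's top, an arm either side of it; lift them straight up at least 125 mm to come clear. Origin at the centre of its underside, z up.
- tongs_grip (a point): Point midway between the rubber finger grips of the upright spring tongs (120 g, hinge on top, jaws below); z up, y from right arm to left arm, along which they open and close. 102 mm above the bench on the stand. The head's top is 38 mm above it (26 mm wide in y), the hinges 30 mm above, the jaws' lower ends 85 mm below. Grips are 20 x 20 mm, 58 mm over both at rest (60 mm at their lower edge).
- tongs_jaw (a point): Point midway between the jaws, 74 mm below the tongs' grip point, same axes. Each jaw is a V of two rubber plates, 22 mm high (11 mm below to 11 mm above this point), about 32 mm wide along x, which centres the 36 mm blank. Sprung open, about 65 mm between them at the middle and 80 mm over all along y.
- tongs_l: Left arm of the tongs (their +y side), origin at its hinge. Squeezing both grips together along y closes the jaws, 3.8 mm at the jaws per 1 mm at the grips. Sprung open: about 6 N starts them closing, about 9 N when they meet the blank (then about 50 mm over the grips); let out, they open again, so a slight squeeze carries them with jaws still open.
- tongs_r: Right arm of the tongs (their -y side), origin at its hinge; mirror image of the left one, and the two arms always move together.
- carton: Bystander: closed white carton 90 x 120 x 60 mm, origin at the centre of its underside.
- tape: Bystander: upright-axis cardboard tape core, diameter 90 mm, 48 mm high, origin at the centre of its underside.
- bottle: Bystander: white plastic bottle, diameter 56 mm, 140 mm high, origin at the centre of its underside.
Not all that is in view belongs to the job. Leave any green look-alike of the part that bears tube_c alone.

How it is judged:
On the way, in this order (a step that is already met when the one before it is completed fails the run):
1. the loose tube lies saddled on both tubes in the tray, let go (contact force between tube and low_a above 0.04 N and contact force between tube and low_b above 0.04 N and z of tube_c in the frame of tray between 0.062 and 0.082 m and x of tube_c in the frame of tray between -0.015 and 0.015 m and y of tube_c in the frame of tray between -0.035 and 0.035 m and angle between the y axis of tube_c and the y axis of tray, either way round below 0.15 rad and z of each of low_a_c, low_b_c in the frame of tray below 0.036 m and contact force between tube and the fingers below 0.02 N and contact force between tube and the arm below 0.02 N), for 0.3 s.
2. the tongs are lifted off their stand in the gripper (contact force between the fingers and tongs_l above 1 N and contact force between the fingers and tongs_r above 1 N and height (world z) of tongs_grip above 0.14 m and horizontal distance between tongs_grip and stand above 0.08 m), for 0.1 s.
3. both jaws of the tongs grip the blank (contact force between the fingers and tongs_l above 1 N and contact force between the fingers and tongs_r above 1 N and contact force between each of tongs_l, tongs_r and blank above 0.4 N), for 0.2 s.
At the end, for the whole second after the job is handed in: Tube at rest on both tray tubes, let go, within 15 mm across, 35 mm along and 0.15 rad of the tray; gripper squeezes both tongs arms, both jaws press the blank, its centre still and over 145 mm up, touching neither box nor robot; bystanders within 30 mm of their starts (all of step 1 and all of step 3 and height (world z) of blank_c above 0.145 m and height (world z) of tongs_grip above 0.19 m and contact force between blank and box below 0.02 N and contact force between blank and tube below 0.02 N and contact force between each of tongs_l, tongs_r and stand below 0.05 N and linear speed of blank below 0.04 m/s and contact force between blank and the fingers below 0.02 N and contact force between blank and the arm below 0.02 N and distance of each of carton, tape, bottle from where it was at the start of the episode below 0.03 m); the arm keeps its last pose, push and grip.
It fails at once if the gripper or arm touches the blank (contact force between blank and the fingers above 0.2 N or contact force between blank and the arm above 0.2 N).
It fails at once if the carton is disturbed (distance of carton from where it was at the start of the episode above 0.03 m).
It fails at once if the tape is disturbed (distance of tape from where it was at the start of the episode above 0.03 m).
It fails at once if the bottle is disturbed (distance of bottle from where it was at the start of the episode above 0.03 m).
It also fails if it takes over 67 s, if anything falls off the work surface, if the arm or the gripper's body presses on something with over 40 N, if the wrist force passes 120 N, or if a joint passes its speed limit or range.

## Working session

There is one attempt and no reset: what is moved stays moved. The work goes in short steps, Python scripts to look and compute and a shell command to move; the robot and the scene stay as the last step left them, time stands still between calls to the robot, and variables do not carry over. Pictures are saved under pics/ and viewed, and the job is handed in when it is done.

```bash
ls; mkdir -p pics; python3 - <<'E'
from workcell import env
import cv2,json
s=env.get_state();print(s)
for n in("side","top"):
    cv2.imwrite(f"pics/{n}0.png",env.read_camera(n)); print(n,env.camera_model(n))
E
```

```text
pics
{'clock': 0.0, 'joint_pos': array([-1.46160707e+00,  3.13983713e-01,  4.49890263e-02,  1.30358620e+00,
        1.92771681e-05,  1.43120043e+00]), 'qvel': array([ 0.00013067, -0.00134426,  0.00068893, -0.00130559, -0.00104782,
        0.00026733]), 'tau': array([-1.12098078e-04, -4.80629969e+01,  2.98531330e+01,  1.92592578e-02,
       -2.55704363e-04, -1.00652517e-05]), 'tcp_pos': array([ 0.14151769, -0.55673198,  0.19422252]), 'orientation': array([ 0.08774854, -0.08771572,  0.7022736 , -0.70101208]), 'wrist_force': array([-0.24524912,  0.16122792, -0.00103677]), 'ft_torque': array([-0.0467236 ,  0.00688375, -0.02320508]), 'finger_gap': 0.08546839066539992}
side {'fx': 402.98594971982845, 'fy': 402.98594971982845, 'cx': 324.93891404724116, 'cy': 201.58869797585356, 'distortion': array([-0.05881548,  0.        ,  0.        ,  0.        ,  0.        ]), 'R': array([[-0.93308797, -0.35951728, -0.00970383],
       [-0.16879765,  0.46160208, -0.87087937],
       [ 0.31757549, -0.81096908, -0.49140102]]), 't': array([0.51340256, 0.18272074, 1.03280028])}
top {'fx': 478.87098892059885, 'fy': 478.87098892059885, 'cx': 309.93663927170786, 'cy': 199.306974460607, 'distortion': array([-0.10452617,  0.        ,  0.        ,  0.        ,  0.        ]), 'R': array([[ 0.02280805, -0.999644  ,  0.0138446 ],
       [-0.99186345, -0.02436108, -0.12495369],
       [ 0.12524648, -0.010882  , -0.99206598]]), 't': array([-0.02584152,  0.55883184,  1.84787002])}
```

View pics/side0.png

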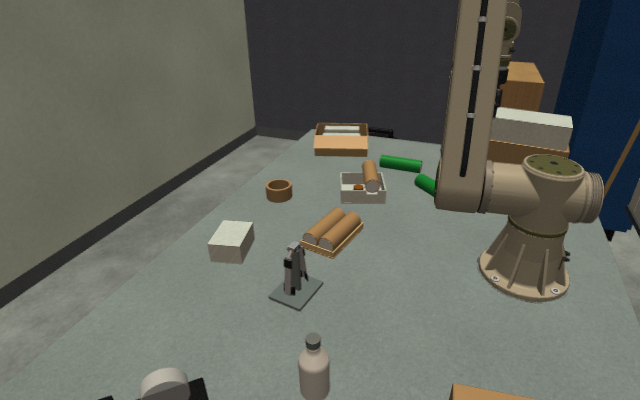

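View pics/top0.png

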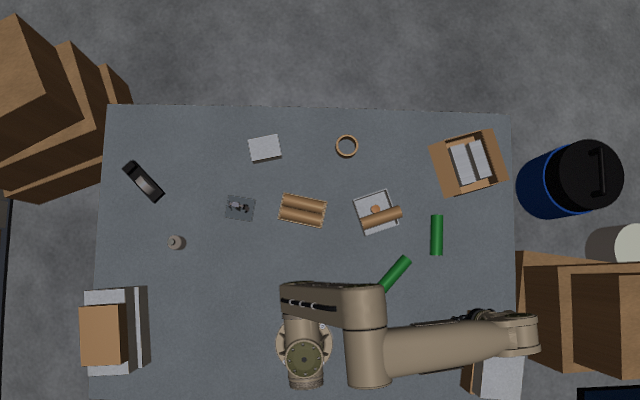

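Side view: the loose tube lies across the box at about (371,176), the tray tubes are at (333,230), and the tongs on their stand at (296,270). Top view: box (377,212), tray (303,210), stand (240,208), and the blank at (375,209). I'll enlarge these areas.

```bash
python3 - <<'E'
import cv2
t=cv2.imread("pics/top0.png");s=cv2.imread("pics/side0.png")
def c(im,x0,y0,w,h,k,n): cv2.imwrite(n,cv2.resize(im[y0:y0+h,x0:x0+w],None,fx=k,fy=k,interpolation=cv2.INTER_CUBIC))
c(t,270,180,140,65,5.7142857,"pics/t_a.png")
c(t,215,185,50,45,12,"pics/t_b.png")
c(s,330,150,66,60,10,"pics/s_a.png")
c(s,260,200,110,110,5,"pics/s_b.png")
E
```

```text
(no output)
```

View pics/t_a.png

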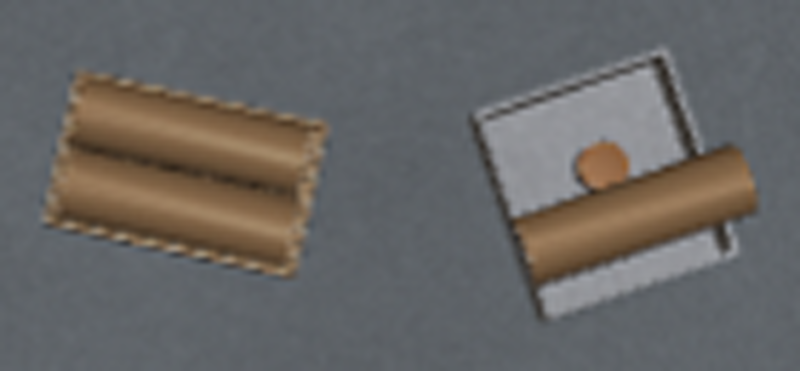

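View pics/t_b.png

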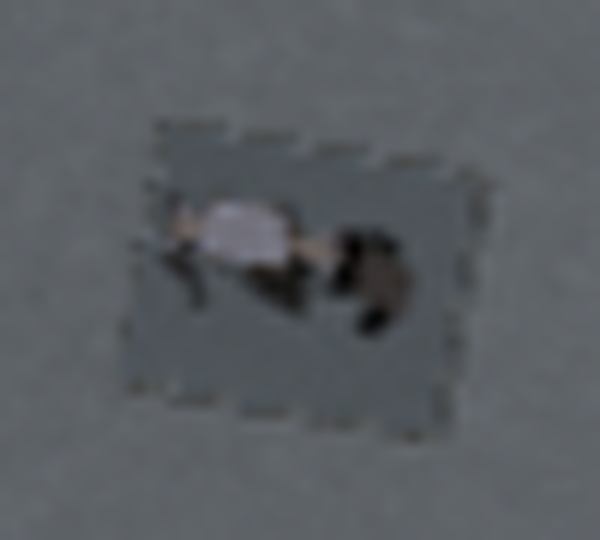

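View pics/s_a.png

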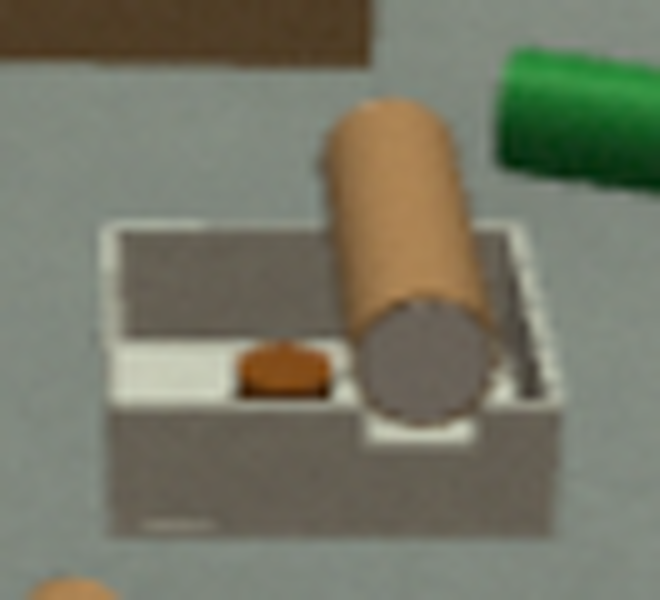

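View pics/s_b.png

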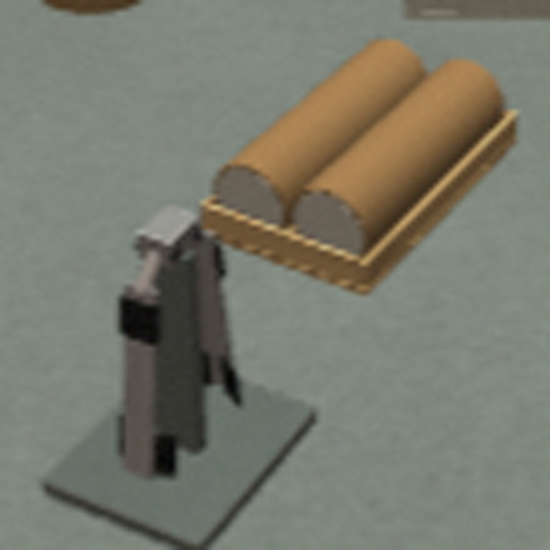

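```bash
cat > h.py <<'E'
import numpy as np, cv2
from scipy.optimize import least_squares
from workcell import env
M={n:env.camera_model(n) for n in("side","top")}
def proj(n,P):
    m=M[n];K=np.array([[m['fx'],0,m['cx']],[0,m['fy'],m['cy']],[0,0,1.]])
    return cv2.projectPoints(np.asarray(P,float).reshape(-1,1,3),cv2.Rodrigues(m['R'])[0],m['t'],K,m['distortion'])[0].reshape(-1,2)
def ray(n,uv):
    m=M[n];K=np.array([[m['fx'],0,m['cx']],[0,m['fy'],m['cy']],[0,0,1.]])
    p=cv2.undistortPoints(np.array([[uv]],float),K,m['distortion'])[0,0]
    d=m['R'].T@np.array([p[0],p[1],1]);return -m['R'].T@m['t'],d/np.linalg.norm(d)
def crop(uv,off,k): return (np.asarray(uv,float)+.5)/k-.5+np.asarray(off)
def plane(n,uv,z):
    c,d=ray(n,uv);return c+d*(z-c[2])/d[2]
def tri(obs):
    A=0;b=0
    for n,uv in obs:
        c,d=ray(n,uv);Q=np.eye(3)-np.outer(d,d);A=A+Q;b=b+Q@c
    return np.linalg.solve(A,b)
def fit(obs,x0,zfree=True):
    # obs: (cam, uv, local)
    def f(q):
        c,s=np.cos(q[2]),np.sin(q[2]);R=np.array([[c,-s,0],[s,c,0],[0,0,1]])
        r=[proj(n,R@np.array(l)+[q[0],q[1],q[3] if zfree else 0])[0]-uv for n,uv,l in obs]
        return np.ravel(r)
    o=least_squares(f,x0,loss='soft_l1',x_scale=[.01,.01,.05,.01]);return o.x,f(o.x).reshape(-1,2)
E
cat > m.py <<'E'
from h import *
np.set_printoptions(precision=4,suppress=True)
T=lambda u:crop(u,(270,180),5.7142857);TB=lambda u:crop(u,(215,185),12)
S=lambda u:crop(u,(330,150),10);SB=lambda u:crop(u,(260,200),5)
for n in M: print(n,-M[n]['R'].T@M[n]['t'])
X,Y=.075,.07
box=[("top",T((664,50)),(X,-Y,.05)),("top",T((738,253)),(-X,-Y,.05)),
("side",S((105,405)),(X,Y,.05)),("side",S((562,405)),(-X,Y,.05)),("side",S((100,228)),(X,-Y,.05)),("side",S((525,225)),(-X,-Y,.05)),
("side",S((110,535)),(X,Y,0)),("side",S((552,535)),(-X,Y,0)),("top",T((480,110)),(X,Y,.05)),("top",T((550,316)),(-X,Y,.05))]
for z in(1,0):
    q,r=fit(box,[.5,-.27,.33,0],z);print("box",q,r.round(1).tolist())
X,Y=.0545,.089
tray=[("top",T((80,73)),(X,Y,.022)),("top",T((327,125)),(X,-Y,.022)),("top",T((294,273)),(-X,-Y,.022)),("top",T((46,222)),(-X,Y,.022)),
("side",SB((203,205)),(X,Y,.022)),("side",SB((367,268)),(-X,Y,.022)),("side",SB((517,115)),(-X,-Y,.022)),("side",SB((367,292)),(-X,Y,0))]
for z in(1,0):
    q,r=fit(tray,[.5,0,-.2,0],z);print("tray",q,r.round(1).tolist())
X,Y=.045,.055
st=[("top",TB((158,122)),(X,Y,.01)),("top",TB((492,183)),(X,-Y,.01)),("top",TB((447,437)),(-X,-Y,.01)),("top",TB((125,390)),(-X,Y,.01)),
("side",SB((43,485)),(X,Y,.01)),("side",SB((205,545)),(-X,Y,.01)),("side",SB((315,410)),(-X,-Y,.01))]
for z in(1,0):
    q,r=fit(st,[.5,.2,-.2,0],z);print("stand",q,r.round(1).tolist())
print("head",tri([("top",TB((245,232))),("side",SB((168,228)))]))
print("blank top",tri([("top",T((603,165))),("side",S((284,360)))]), plane("top",T((603,165)),.026),plane("side",S((284,358)),.026))
# tube ends
print("tube near end", plane("side",S((427,362)),.068))
for u in((514,220),(537,282),(740,147),(758,212)): print(u,plane("top",T(u),.068))
c=tri([("top",T((526,250))),("side",S((427,362)))]);print(c)
print("carton/tape/bottle",[plane("top",u,z) for u,z in(((265,148),.06),((347,146),.048),((176,243),.14))])
E
python3 m.py
```

```text
side [0.1819 0.9378 0.6716]
top [0.3234 0.0079 1.9034]
box [ 0.5171 -0.2716  0.344  -0.0012] [[0.6, -0.7], [0.4, -0.1], [0.4, -0.0], [0.1, 0.1], [0.5, -0.4], [-0.4, 0.0], [-0.2, 0.1], [0.1, 0.3], [-0.7, -0.1], [-0.4, 0.2]]
box [ 0.5168 -0.2706  0.344   0.    ] [[0.4, -0.7], [0.2, -0.1], [0.4, -0.2], [0.1, -0.1], [0.5, -0.6], [-0.4, -0.2], [-0.2, -0.1], [0.2, 0.1], [-0.9, -0.1], [-0.6, 0.3]]
tray [ 0.5192  0.0165 -0.1886 -0.0033] [[-0.3, -0.7], [0.3, -0.4], [0.4, 0.5], [-0.3, -0.1], [-0.3, 0.1], [0.1, -0.5], [0.4, -0.3], [0.1, 1.2]]
tray [ 0.5186  0.018  -0.188   0.    ] [[-0.7, -0.7], [-0.0, -0.4], [0.1, 0.6], [-0.7, 0.0], [-0.3, -0.5], [0.2, -1.1], [0.5, -0.9], [0.2, 0.6]]
stand [ 0.5225  0.2654 -0.122  -0.005 ] [[0.5, -0.1], [-0.2, -1.2], [-0.1, -0.1], [-0.4, -0.2], [0.1, -0.0], [0.0, 0.6], [0.7, -0.5]]
stand [ 0.5212  0.2675 -0.123   0.    ] [[-0.2, 0.1], [-0.9, -1.0], [-0.7, 0.1], [-1.2, -0.0], [-0.0, -0.9], [0.1, -0.2], [0.9, -1.4]]
head [0.523  0.2669 0.136 ]
blank top [ 0.5304 -0.2711  0.0276] [ 0.5303 -0.2714  0.026 ] [ 0.5321 -0.2756  0.026 ]
tube near end [ 0.4645 -0.2099  0.068 ]
(514, 220) [ 0.4869 -0.2051  0.068 ]
(537, 282) [ 0.4454 -0.2211  0.068 ]
(740, 147) [ 0.5402 -0.3588  0.068 ]
(758, 212) [ 0.4961 -0.3711  0.068 ]
[ 0.4662 -0.2138  0.0659]
carton/tape/bottle [array([0.7553, 0.1692, 0.06  ]), array([ 0.7747, -0.1548,  0.048 ]), array([0.3715, 0.4788, 0.14  ])]
```

```bash
cat > go.py <<'E'
import sys
from h import *
from scipy.spatial.transform import Rotation as Ro
# usage: go.py x y z  jawyaw_deg (world direction of jaw opening axis, mod 180)
s=env.get_state();p=s['tcp_pos'];w,x,y,z=s['orientation'];R=Ro.from_quat([x,y,z,w]).as_matrix()
np.set_printoptions(precision=4,suppress=True)
print("t",s['clock'],"tcp",p,"gap",s['finger_gap'],"F",s['wrist_force'],"j6",s['joint_pos'][5]);print("jaw yaw",np.degrees(np.arctan2(R[1,2],R[0,2])),"tool down",R[:,1])
if len(sys.argv)>3:
    t=np.array(list(map(float,sys.argv[1:4])));print("shift mm",(R.T@(t-p)*1000).round(1), "tool x in world",R[:,0])
if len(sys.argv)>4:
    cur=np.arctan2(R[1,2],R[0,2]);d=np.degrees(np.radians(float(sys.argv[4]))-cur);d=(d+90)%180-90
    # + spin about tool y (down) turns world yaw negative
    print("spin deg",-d)
E
python3 go.py 0.4925 -0.287 0.20 19.5
```

```text
t 0.1 tcp [ 0.1415 -0.5568  0.1943] gap 0.08538137250555906 F [ 0.2545 -0.2356 -0.2387] j6 1.4312271500785132
jaw yaw -75.74681438909975 tool down [-0.0001  0.0017 -1.    ]
shift mm [-406.6   -5.3 -175.1] tool x in world [-0.9692 -0.2462 -0.0003]
spin deg 84.75318561090023
```

```bash
python3 -m inch '[[[-40,0,-17,-8],[-80,0,-35,-16],[-120,0,-52,-24],[-160,0,-69,-32],[-200,-2,-86,-40],[-240,-3,-103,-48],[-280,-4,-120,-56],[-320,-5,-138,-64],[-360,-5,-155,-72],[-405,-5,-175,-80]]]' 85; python3 go.py 0.4925 -0.287 0.15 19.5
```

```text
clock: 1.1
tcp_pos: [0.4918, -0.2869, 0.1998]
orientation: [-0.519, 0.52, -0.48, 0.48]
wrist_force: [0.5, -1.2, -0.5]
finger_gap: 0.0849
t 1.1 tcp [ 0.4918 -0.2869  0.1998] gap 0.08492584739622229 F [ 0.4957 -1.2128 -0.4581] j6 0.8228080348584494
jaw yaw 4.54004219272051 tool down [-0.0006 -0.0001 -1.    ]
shift mm [ 0.2 49.8  0.7] tool x in world [ 0.0792 -0.9969  0.    ]
spin deg -14.959957807279494
```

```bash
python3 -m inch '[[[0,25,0,-8],[0,50,0,-15],[0,70,0,-15],[0,80,0,-15],[0,80,0,-15]]]' 85; python3 - <<'E'
from h import *
for n,b in(("side",(320,100,80,110)),("top",(340,170,80,80))):
    im=env.read_camera(n);x,y,w,h=b
    cv2.imwrite(f"pics/{n}1.png",cv2.resize(im[y:y+h,x:x+w],None,fx=5,fy=5,interpolation=cv2.INTER_CUBIC))
E
python3 go.py 0.4925 -0.287 0.057 19.5
```

```text
clock: 1.6
tcp_pos: [0.4899, -0.2872, 0.1183]
orientation: [0.577, -0.576, 0.411, -0.408]
wrist_force: [-0.0, 0.7, 0.4]
finger_gap: 0.0847
t 1.7 tcp [ 0.4911 -0.2883  0.1206] gap 0.08483863622089163 F [ 0.291  -0.4107  0.4041] j6 0.5634813043091397
jaw yaw 19.227157769539836 tool down [ 0.0003 -0.0003 -1.    ]
shift mm [-0.8 63.6  1.7] tool x in world [ 0.3293 -0.9442  0.0004]
spin deg -0.27284223046015654
```

View pics/side1.png

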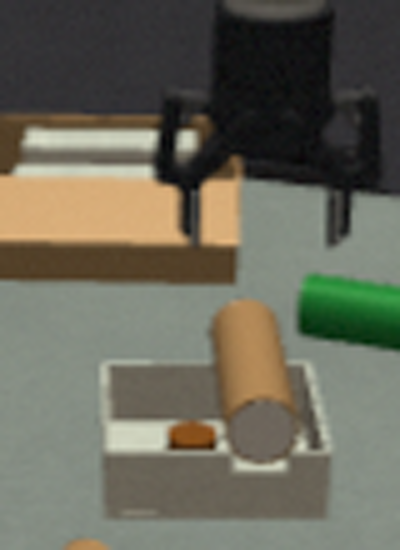

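View pics/top1.png

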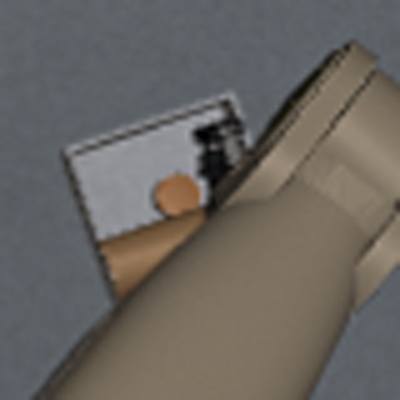

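Side view: the open fingers straddle the tube (fingertips at crop 190,240 and 337,240), with the tube at about (255,380). Next I descend and close.

```bash
python3 -m inch '[[[0,25,1,0],[0,45,1,0],[0,63,1,0],[0,63,1,0],[0,63,1,0]]]' 85 && python3 -m inch '[[[0,0,0,0],[0,0,0,0],[0,0,0,0],[0,0,0,0],[0,0,0,0],[0,0,0,0],[0,0,0,0]]]' 40 25;  python3 go.py 0.4925 -0.287 0.17 19.5
```

```text
clock: 2.2
tcp_pos: [0.4924, -0.2883, 0.0583]
orientation: [-0.576, 0.577, -0.409, 0.41]
wrist_force: [-0.1, -0.4, 0.3]
finger_gap: 0.085
clock: 2.9
tcp_pos: [0.4919, -0.2877, 0.0571]
orientation: [-0.577, 0.577, -0.409, 0.409]
wrist_force: [-0.3, 0.0, 0.7]
finger_gap: 0.0399
t 2.9 tcp [ 0.4919 -0.2877  0.0571] gap 0.03991132956689737 F [-0.3426  0.016   0.6571] j6 0.5648243253618462
jaw yaw 19.252498031046887 tool down [-0.0001  0.     -1.    ]
shift mm [  -0.4 -112.9    0.8] tool x in world [ 0.3297 -0.9441 -0.    ]
spin deg -0.2475019689531166
```

```bash
cat > pic.py <<'E'
import sys
from h import *
tag=sys.argv[1]
for a in sys.argv[2:]:
    n,x,y,w,h,k=a.split(",");x,y,w,h,k=map(int,(x,y,w,h,k))
    im=env.read_camera(n)
    cv2.imwrite(f"pics/{tag}_{n}.png",cv2.resize(im[y:y+h,x:x+w],None,fx=k,fy=k,interpolation=cv2.INTER_CUBIC))
E
python3 pic.py g1 side,325,120,75,95,6
```

```text
(no output)
```

View pics/g1_side.png

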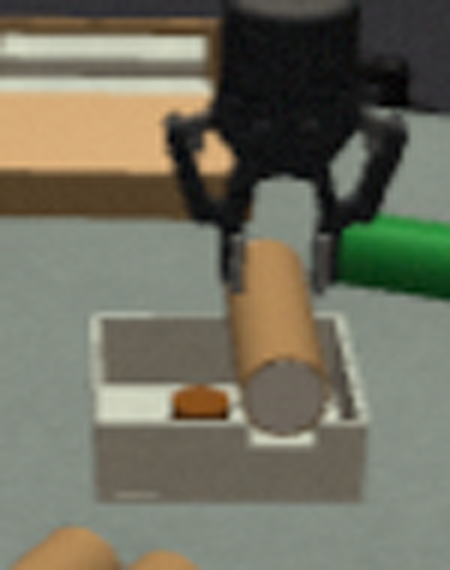

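```bash
python3 - <<'E'
from h import *
s=env.get_state();p=s['tcp_pos'];a=np.radians(19.25);j=np.array([np.cos(a),np.sin(a),0])
for nm,P in(("tcp",p),("tcp+19",p+[0,0,.019]),("L20",p+j*.02),("R20",p-j*.02),("L25",p+j*.025),("R25",p-j*.025),("tubec",[.4925,-.287,.068])):
    print(nm,((proj("side",P)[0]-[325,120]+.5)*6-.5).round())
E
```

```text
tcp [275. 349.]
tcp+19 [276. 319.]
L20 [240. 348.]
R20 [309. 349.]
L25 [231. 348.]
R25 [318. 349.]
tubec [274. 332.]
```

```bash
python3 - <<'E'
from h import *
a=np.radians(19.25);j=np.array([np.cos(a),np.sin(a),0])
p=np.array([.4911,-.2883,.1206])
for z in(0,.013,.03,.05):
  print(z,[((proj("side",p+k*j+[0,0,z])[0]-[320,100]+.5)*5-.5).round() for k in(-.0425,0,.0425)])
p=np.array([.4919,-.2877,.057])
for z in(0,.013,.03,.05):
  print(z,[((proj("side",p+k*j+[0,0,z])[0]-[325,120]+.5)*6-.5).round() for k in(-.025,-.02,0,.02,.025)])
E
python3 pic.py g2 side,315,80,100,100,8; python3 go.py
```

```text
0 [array([322., 306.]), array([259., 306.]), array([197., 306.])]
0.013 [array([323., 288.]), array([260., 288.]), array([197., 288.])]
0.03 [array([325., 265.]), array([261., 265.]), array([198., 264.])]
0.05 [array([327., 237.]), array([263., 237.]), array([199., 237.])]
0 [array([318., 349.]), array([309., 349.]), array([275., 349.]), array([240., 348.]), array([231., 348.])]
0.013 [array([319., 329.]), array([311., 329.]), array([276., 328.]), array([241., 328.]), array([232., 328.])]
0.03 [array([321., 302.]), array([312., 302.]), array([277., 301.]), array([242., 301.]), array([233., 301.])]
0.05 [array([323., 270.]), array([314., 270.]), array([279., 269.]), array([243., 269.]), array([234., 269.])]
t 3.0 tcp [ 0.4919 -0.2876  0.057 ] gap 0.04001162802000642 F [0.551  0.124  0.6782] j6 0.5647722953712131
jaw yaw 19.25676220994067 tool down [-0.0001 -0.     -1.    ]
```

View pics/g2_side.png

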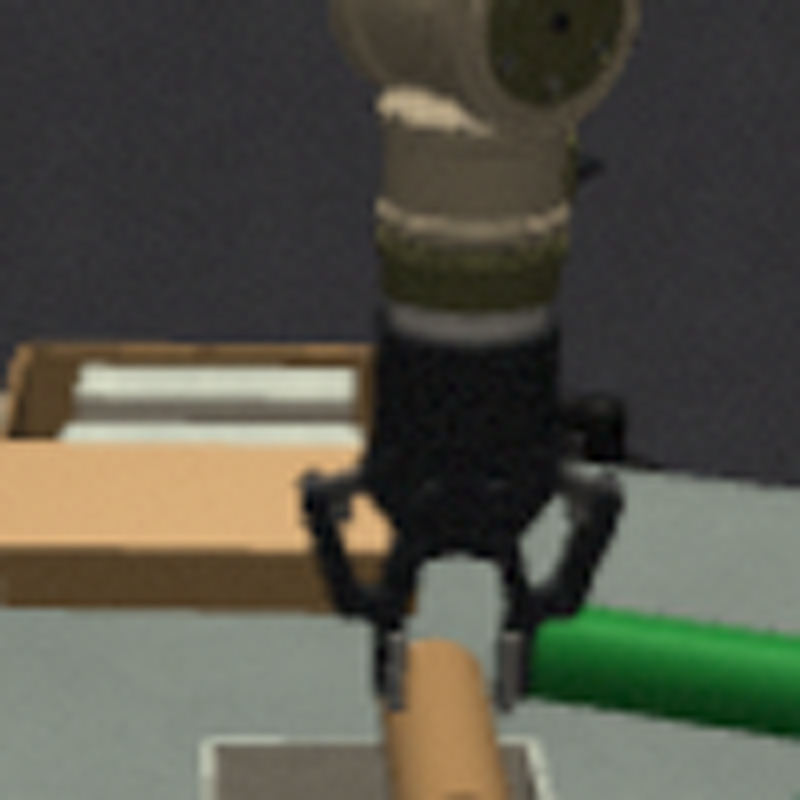

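```bash
python3 - <<'E'
from h import *
a=np.radians(19.25);j=np.array([np.cos(a),np.sin(a),0])
p=np.array([.4911,-.2883,.1206])
for z in(0.013,.05):
  print(z,[((proj("top",p+k*j+[0,0,z])[0]-[340,170]+.5)*5-.5).round() for k in(0,.0425,.057)])
print(((proj("top",[.5911,-.2883,.15])[0]-[340,170]+.5)*5-.5).round())
E

```

```text
0.013 [array([221., 232.]), array([203., 178.]), array([197., 160.])]
0.05 [array([230., 227.]), array([211., 172.]), array([204., 153.])]
[225.  96.]
```

The closed gap equals the commanded 40 mm, so the fingers missed. In both pictures the tips stand about 35 mm higher than the reported TCP, just over the tube top, and the top view rules out a horizontal error. I'll reopen, go about 30 mm lower and look again.

```bash
python3 -m inch '[[[0,0,0,0],[0,0,0,0],[0,0,0,0],[0,0,0,0],[0,0,0,0],[0,0,0,0]]]' 85 25 && python3 -m inch '[[[0,10,0,0],[0,20,0,0],[0,26,0,0],[0,26,0,0]]]'; python3 pic.py g3 side,325,100,80,100,6;python3 go.py
```

```text
clock: 3.6
tcp_pos: [0.492, -0.2877, 0.0571]
orientation: [-0.577, 0.577, -0.409, 0.409]
wrist_force: [0.6, -0.4, -0.2]
finger_gap: 0.0854
clock: 4.0
tcp_pos: [0.4909, -0.2868, 0.0293]
orientation: [0.577, -0.577, 0.41, -0.408]
wrist_force: [0.1, 0.0, 0.2]
finger_gap: 0.085
t 4.05 tcp [ 0.4913 -0.2872  0.0301] gap 0.08534562213695412 F [ 0.1674  0.3277 -0.004 ] j6 0.5647859675404424
jaw yaw 19.252949254444392 tool down [-0.0016  0.0012 -1.    ]
```

View pics/g3_side.png

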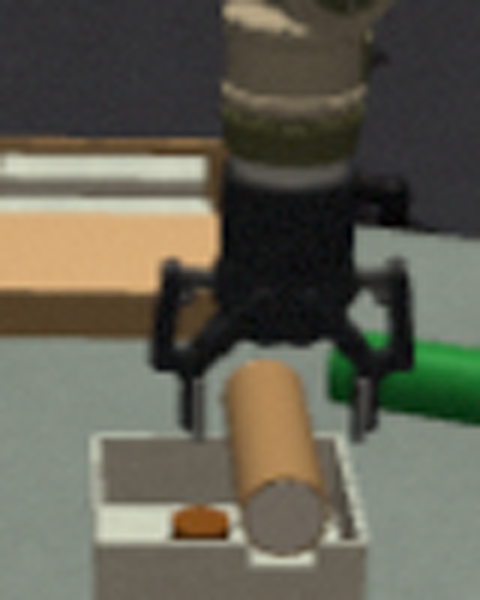

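Fingertips are at crop y≈440, so z≈75 mm, which confirms the ~45 mm offset when open (~32 mm closed). They straddle the tube at (265,400). I'll go 11 mm lower and close.

```bash
python3 -m inch '[[[0,6,0,0],[0,11,0,0],[0,11,0,0],[0,11,0,0]]]' && python3 -m inch '[[[0,0,0,0],[0,0,0,0],[0,0,0,0],[0,0,0,0],[0,0,0,0],[0,0,0,0],[0,0,0,0],[0,0,0,0]]]' 40 25;  python3 pic.py g4 side,325,100,80,100,6;python3 go.py 0.4925 -0.287 0.17 19.5
```

```text
clock: 4.45
tcp_pos: [0.4918, -0.2876, 0.02]
orientation: [-0.577, 0.577, -0.409, 0.409]
wrist_force: [-0.4, 0.1, 0.1]
finger_gap: 0.0849
clock: 5.25
tcp_pos: [0.4928, -0.2879, 0.0205]
orientation: [0.577, -0.576, 0.409, -0.41]
wrist_force: [4.9, 2.3, 1.7]
finger_gap: 0.049
t 5.3 tcp [ 0.4928 -0.2879  0.0205] gap 0.04900296279550204 F [5.0478 0.8533 1.6617] j6 0.5647640992419151
jaw yaw 19.270421403986862 tool down [ 0.0016 -0.0005 -1.    ]
shift mm [  -0.8 -149.5    0.2] tool x in world [ 0.33  -0.944  0.001]
spin deg -0.22957859601314112
```

View pics/g4_side.png

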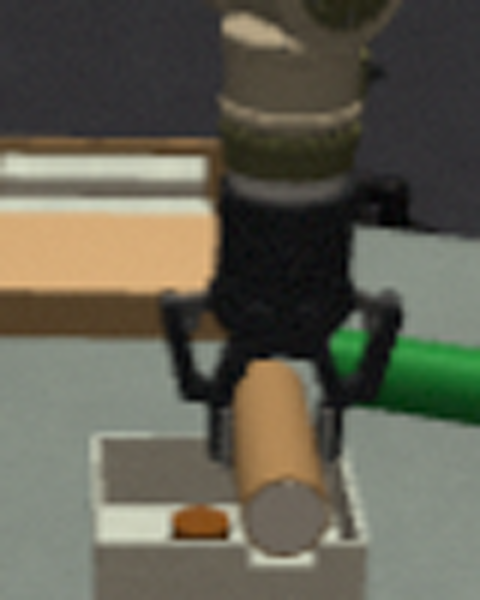

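Gap is 49 mm, so the fingers hold the tube. Lifting.

```bash
python3 -m inch '[[[0,-20,0,0],[0,-50,0,0],[0,-90,0,0],[0,-110,0,0],[0,-110,0,0]]]';  python3 pic.py g5 side,300,80,100,100,6 top,340,170,80,80,5;python3 go.py 0.519 0.017 0.13 -10.8
```

```text
clock: 5.8
tcp_pos: [0.4923, -0.2891, 0.1328]
orientation: [-0.576, 0.577, -0.408, 0.411]
wrist_force: [-0.2, -0.6, -1.5]
finger_gap: 0.0488
t 5.9 tcp [ 0.4908 -0.2876  0.1292] gap 0.04931375555380272 F [ 0.0853 -1.0551 -1.8247] j6 0.5648687956261043
jaw yaw 19.22361528494198 tool down [-0.0021  0.0002 -1.    ]
shift mm [-278.3   -0.8  126.9] tool x in world [ 0.3293 -0.9442 -0.0009]
spin deg 30.023615284941982
```

View pics/g5_side.png

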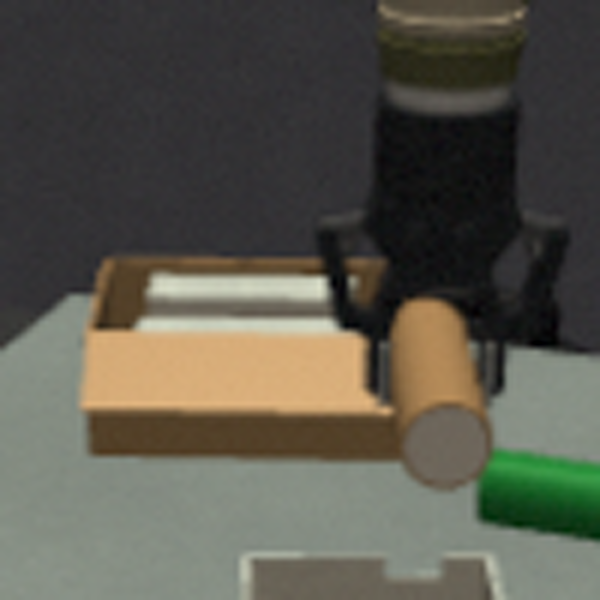

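View pics/g5_top.png

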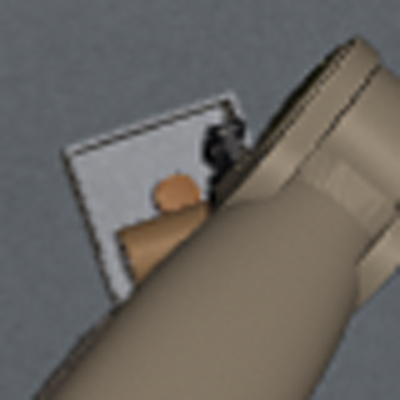

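The tube is held level under the gripper (end disc at (445,445) in the side crop) and the blank is undisturbed. Now to the tray.

```bash
python3 -m inch '[[[-20,0,9,2],[-55,0,25,6],[-95,0,43,11],[-135,0,62,16],[-175,0,80,21],[-215,0,98,25],[-250,0,114,28],[-278,0,127,30],[-278,0,127,30],[-278,0,127,30]]]';python3 pic.py g6 side,270,120,110,130,5;python3 go.py 0.519 0.017 0.13 -10.8
```

```text
clock: 6.9
tcp_pos: [0.5185, 0.0172, 0.128]
orientation: [0.45, -0.453, 0.545, -0.543]
wrist_force: [-0.1, -0.4, -1.2]
finger_gap: 0.0492
t 6.95 tcp [0.5188 0.0164 0.1284] gap 0.048948200041059965 F [ 0.4565 -0.0167 -0.1709] j6 1.6352048862132815
jaw yaw -10.709923687652674 tool down [-0.0034 -0.0005 -1.    ]
shift mm [-0.6 -1.6  0.1] tool x in world [-0.1858 -0.9826  0.0011]
spin deg 0.09007631234732116
```

View pics/g6_side.png

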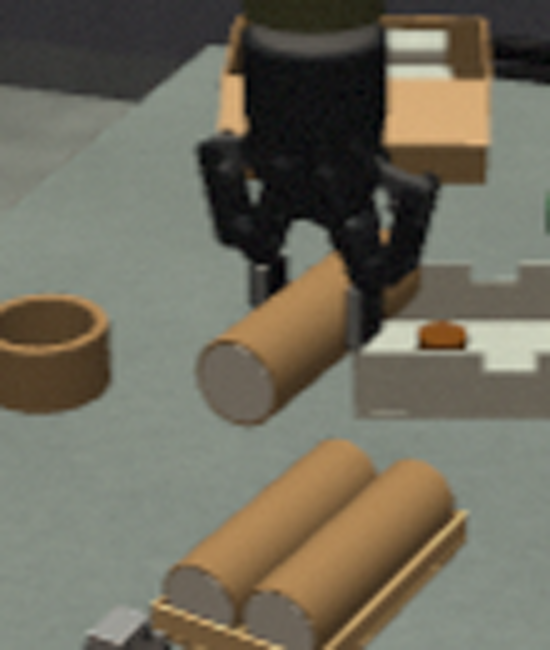

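```bash
python3 - <<'E'
from h import *
uv=crop((237,384),(270,120),5)
q=np.array([.5188,.0165,-.188]);d=np.array([-np.sin(q[2]),np.cos(q[2])])
e=plane("side",uv,.177); print(e, e[:2]-d*.08, "expected end",q[:2]+.08*d)
for z in(.170,.177,.184): print(z,((proj("side",[*(q[:2]+.08*d),z])[0]-[270,120]+.5)*5-.5))
E
```

```text
[0.53033987 0.10328477 0.177     ] [0.51538831 0.02469438] expected end [0.53375156 0.0950904 ]
0.17 [237.09771704 387.63938905]
0.177 [236.8350992 375.734974 ]
0.184 [236.57090721 363.7518467 ]
```

Tube end is at crop (237,384), within 2 px of where it should be. Descending, slowly at the end.

```bash
python3 -m inch '[[[0,30,0,0],[0,60,0,0],[0,85,0,0],[0,95,0,0],[0,95,0,0],[0,95,0,0]]]';python3 pic.py g7 side,270,150,110,110,6;python3 go.py
```

```text
clock: 7.55
tcp_pos: [0.5206, 0.0159, 0.0357]
orientation: [-0.451, 0.451, -0.545, 0.545]
wrist_force: [0.4, -0.6, -0.8]
finger_gap: 0.0494
t 7.6 tcp [0.5212 0.016  0.0362] gap 0.04904044792792679 F [ 0.1794  0.2704 -0.9987] j6 1.6358835116775599
jaw yaw -10.788704021813396 tool down [ 0.0018 -0.0004 -1.    ]
```

View pics/g7_side.png

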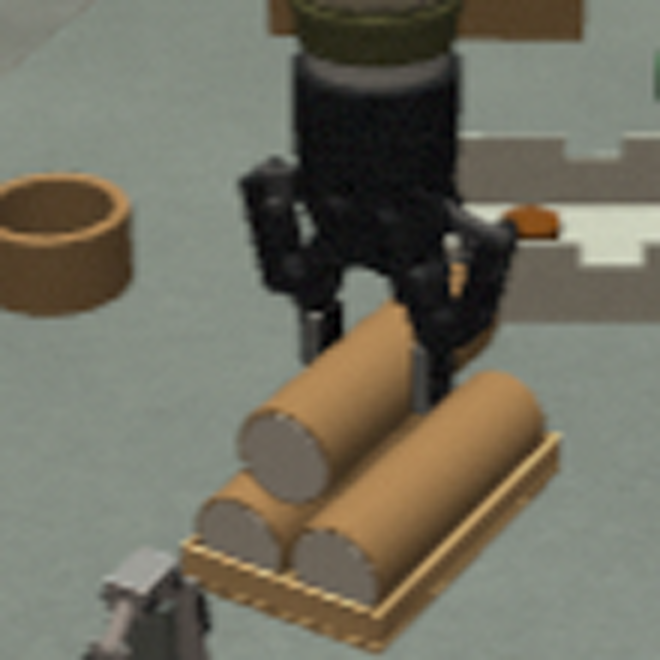

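```bash
python3 -m inch '[[[0,3,0,0],[0,5,0,0],[0,5,0,0],[0,5,0,0]]]'; python3 -m inch '[[[0,2,0,0],[0,3,0,0],[0,3,0,0]]]';python3 pic.py g8 side,270,150,110,110,6
```

```text
clock: 8.0
tcp_pos: [0.5203, 0.0167, 0.0303]
orientation: [-0.451, 0.451, -0.544, 0.545]
wrist_force: [-0.8, -0.1, -0.3]
finger_gap: 0.049
clock: 8.3
tcp_pos: [0.52, 0.0167, 0.0268]
orientation: [0.451, -0.451, 0.545, -0.545]
wrist_force: [0.2, 0.6, -0.2]
finger_gap: 0.0493
```

View pics/g8_side.png

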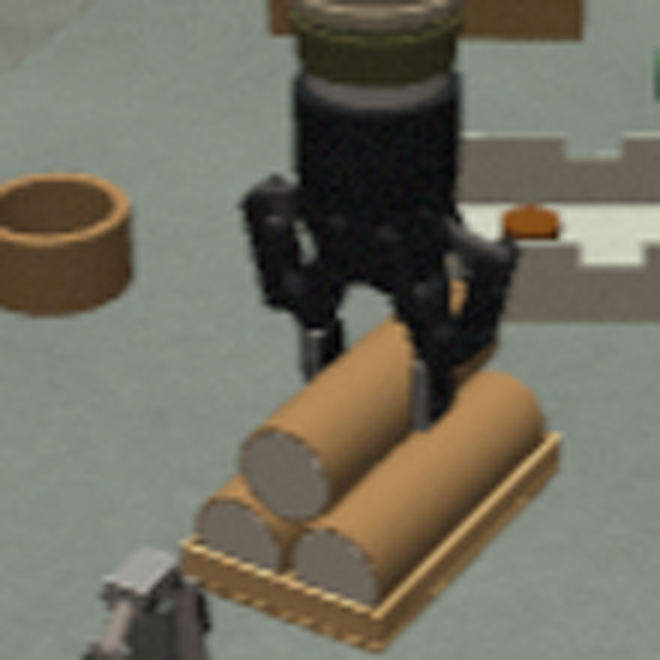

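```bash
python3 -m inch '[[[0,1.5,0,0],[0,2,0,0],[0,2,0,0]]]'; python3 -m inch '[[[0,1,0,0],[0,1,0,0]]]';python3 go.py
```

```text
clock: 8.65
tcp_pos: [0.5205, 0.0166, 0.0257]
orientation: [-0.451, 0.451, -0.544, 0.545]
wrist_force: [-2.6, -0.1, 5.2]
finger_gap: 0.049
clock: 8.85
tcp_pos: [0.521, 0.0165, 0.0257]
orientation: [-0.451, 0.451, -0.544, 0.545]
wrist_force: [-3.1, 0.2, 12.2]
finger_gap: 0.0489
t 8.85 tcp [0.521  0.0165 0.0257] gap 0.04888574226080159 F [-3.0545  0.156  12.2471] j6 1.6361063094356796
jaw yaw -10.744172952144307 tool down [ 0.0021 -0.0005 -1.    ]
```

Contact at TCP 0.0257, about as predicted. I'll back off 1 mm, open and rise.

```bash
python3 -m inch '[[[0,-1.5,0,0],[0,-1.5,0,0]]]'; python3 -m inch '[[[0,0,0,0],[0,0,0,0],[0,0,0,0],[0,0,0,0],[0,0,0,0],[0,0,0,0]]]' 80; python3 -m inch '[[[0,-10,0,0],[0,-40,0,0],[0,-90,0,0],[0,-140,0,0],[0,-180,0,0],[0,-180,0,0]]]';python3 pic.py g9 side,260,150,110,110,6 top,200,180,120,70,6;python3 go.py
```

```text
clock: 9.05
tcp_pos: [0.5204, 0.0166, 0.0257]
orientation: [-0.451, 0.451, -0.544, 0.545]
wrist_force: [-0.5, 1.5, -0.2]
finger_gap: 0.0488
clock: 9.65
tcp_pos: [0.5202, 0.0166, 0.0255]
orientation: [0.451, -0.451, 0.545, -0.545]
wrist_force: [0.9, 0.1, -0.3]
finger_gap: 0.0801
clock: 10.25
tcp_pos: [0.5238, 0.0163, 0.2129]
orientation: [-0.454, 0.448, -0.541, 0.548]
wrist_force: [0.4, -1.0, -0.2]
finger_gap: 0.0801
t 10.35 tcp [0.5211 0.0166 0.2074] gap 0.08009120539314356 F [-0.5372  0.5154 -0.1722] j6 1.6361116596138643
jaw yaw -10.74408933234673 tool down [ 0.0036 -0.0006 -1.    ]
```

View pics/g9_side.png

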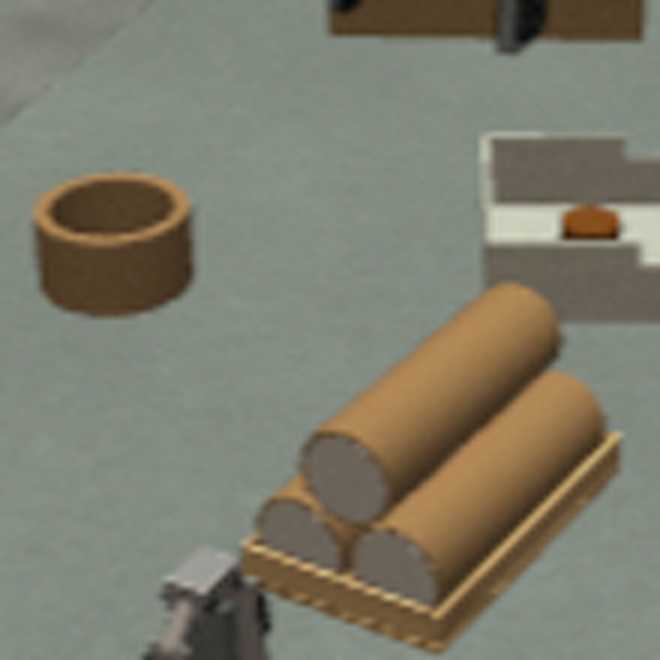

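View pics/g9_top.png

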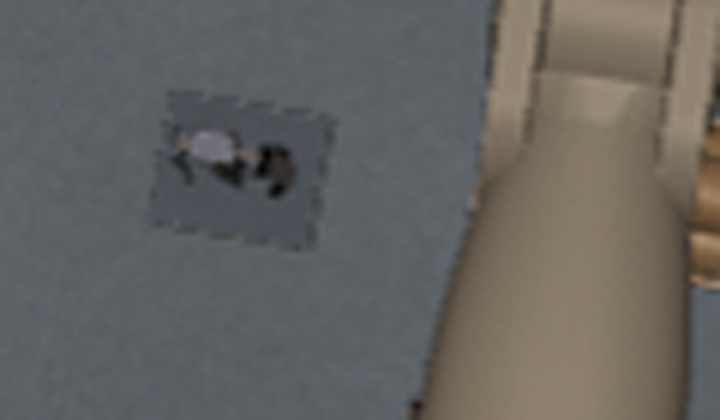

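The tube is saddled: its end disc at (347,477) sits between the low discs at (300,540) and (395,565), and the blank is untouched. Next, the tongs.

```bash
python3 go.py 0.5225 0.2665 0.16 82
```

```text
t 10.35 tcp [0.5211 0.0166 0.2074] gap 0.08009120539314356 F [-0.5372  0.5154 -0.1722] j6 1.6361116596138643
jaw yaw -10.74408933234673 tool down [ 0.0036 -0.0006 -1.    ]
shift mm [-245.8   47.2  -45.4] tool x in world [-0.1864 -0.9825 -0.0001]
spin deg 87.25591066765327
```

```bash
python3 -m inch '[[[-20,0,-4,-8],[-45,0,-8,-16],[-72,0,-13,-24],[-100,0,-18,-32],[-130,0,-24,-40],[-160,0,-30,-48],[-190,5,-35,-56],[-215,15,-40,-64],[-235,25,-44,-72],[-246,35,-45,-80]]]' 85 25; python3 go.py 0.5225 0.2665 0.13 82
```

```text
clock: 11.35
tcp_pos: [0.5203, 0.268, 0.1682]
orientation: [-0.695, 0.697, -0.126, 0.124]
wrist_force: [-0.3, -0.7, -0.2]
finger_gap: 0.0852
t 11.35 tcp [0.5203 0.268  0.1682] gap 0.08517618987163175 F [-0.2905 -0.6584 -0.2433] j6 0.6930082089069644
jaw yaw 69.68903225096712 tool down [-0.0033 -0.001  -1.    ]
shift mm [ 2.7 38.2 -0.6] tool x in world [ 0.9378 -0.3471 -0.0028]
spin deg -12.310967749032883
```

```bash
python3 -m inch '[[[1,0,0,-6],[2,10,0,-12],[2,25,0,-12.3],[2,35,0,-12.3],[2,35,0,-12.3]]]'; python3 pic.py k1 side,255,170,90,140,5 top,200,180,120,70,6; python3 go.py 0.5225 0.2665 0.05 82
```

```text
clock: 11.85
tcp_pos: [0.5216, 0.2653, 0.1326]
orientation: [-0.704, 0.706, -0.054, 0.05]
wrist_force: [0.1, -0.9, 0.1]
finger_gap: 0.0853
t 11.95 tcp [0.5231 0.2658 0.1349] gap 0.08529523225627961 F [-0.6736 -0.362   0.2373] j6 0.48100581209546805
jaw yaw 81.5382888553794 tool down [-0.0016 -0.0007 -1.    ]
shift mm [-0.6 84.9  0.7] tool x in world [ 0.9891 -0.1471 -0.0015]
spin deg -0.4617111446205939
```

View pics/k1_side.png

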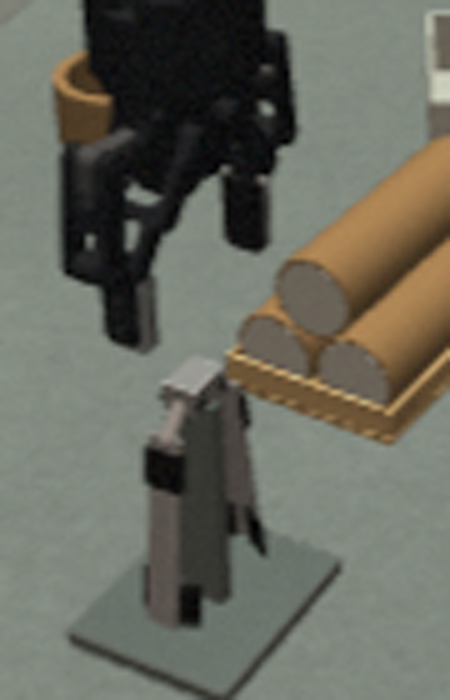

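View pics/k1_top.png

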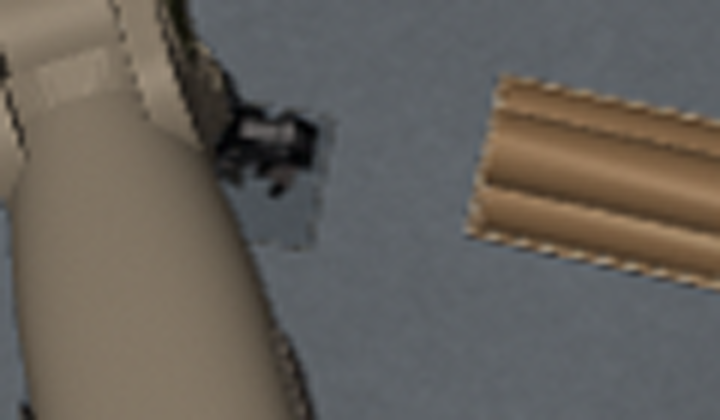

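```bash
python3 - <<'E'
from h import *
a=np.radians(81.6);j=np.array([np.cos(a),np.sin(a),0]);i=np.array([j[1],-j[0],0])
P=lambda X:((proj("side",X)[0]-[255,170]+.5)*5-.5).round()
p=np.array([.5228,.2662,.1349])
for o in(.040,.045,.05): print(o,"L inner/outer",P(p+j*.0425+[0,0,o]),P(p+j*.057+[0,0,o]),"R",P(p-j*.0425+[0,0,o]),P(p-j*.057+[0,0,o]))
g=np.array([.5225,.2665,0]);a=np.radians(82);j=np.array([np.cos(a),np.sin(a),0])
print("grip L outer z112",P(g+j*.029+[0,0,.112]),"92",P(g+j*.03+[0,0,.092]),"R",P(g-j*.029+[0,0,.112]),P(g-j*.03+[0,0,.092]))
print("head corners",[P(g+j*sy+np.array([j[1],-j[0],0])*sx+[0,0,.14]) for sx in(-.01,.01) for sy in(-.013,.013)])
for n in(0,.053,-.053): print("base",n)
E
```

```text
0.04 L inner/outer [136. 354.] [116. 371.] R [241. 261.] [258. 247.]
0.045 L inner/outer [135. 344.] [116. 362.] R [241. 252.] [258. 237.]
0.05 L inner/outer [134. 335.] [115. 352.] R [241. 243.] [257. 228.]
grip L outer z112 [163. 454.] 92 [164. 491.] R [231. 388.] [234. 421.]
head corners [array([229., 362.]), array([198., 392.]), array([192., 350.]), array([160., 379.])]
base 0
base 0.053
base -0.053
```

Projected head and grips match the picture (head near (193,378), near grip near (165,465)), and the fingers straddle them. Descending.

```bash
python3 -m inch '[[[0,25,0.5,-0.4],[0,50,0.5,-0.4],[0,70,0.5,-0.4],[0,80,0.5,-0.4],[0,86,0.5,-0.4],[0,86,0.5,-0.4],[0,86,0.5,-0.4]]]' && python3 -m inch '[[[0,0,0,0],[0,0,0,0],[0,0,0,0],[0,0,0,0],[0,0,0,0],[0,0,0,0]]]' 56 30; python3 pic.py k2 side,255,170,90,140,5; python3 go.py
```

```text
clock: 12.65
tcp_pos: [0.5245, 0.2668, 0.0506]
orientation: [0.706, -0.705, 0.049, -0.05]
wrist_force: [-0.8, -0.4, 0.1]
finger_gap: 0.085
clock: 13.25
tcp_pos: [0.5244, 0.2667, 0.0503]
orientation: [0.706, -0.705, 0.049, -0.05]
wrist_force: [0.1, 0.1, 5.1]
finger_gap: 0.0562
t 13.3 tcp [0.5244 0.2667 0.0502] gap 0.05618495566417701 F [0.9481 0.2879 5.5286] j6 0.4745841465332912
jaw yaw 81.95302021090664 tool down [ 0.0014  0.0004 -1.    ]
```

View pics/k2_side.png

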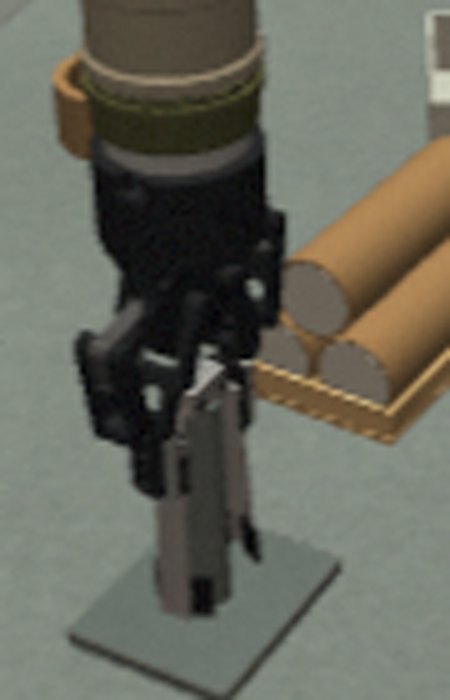

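```bash
python3 -m inch '[[[0,-5,0,0],[0,-15,0,0],[0,-30,0,0],[0,-50,0,0],[0,-70,0,0],[0,-90,0,0],[0,-110,0,0],[0,-130,0,0],[0,-145,0,0],[0,-145,0,0]]]'; python3 pic.py k3 side,250,90,100,200,3; python3 go.py 0.530 -0.2713 0.195 109.7
```

```text
clock: 14.3
tcp_pos: [0.5248, 0.267, 0.1971]
orientation: [0.706, -0.705, 0.048, -0.051]
wrist_force: [0.4, 0.1, -1.6]
finger_gap: 0.0562
t 14.35 tcp [0.5243 0.2667 0.1956] gap 0.05610672247602192 F [-0.5928 -0.5998 -1.4042] j6 0.4745968714565226
jaw yaw 81.95962087281906 tool down [ 0.0018  0.0006 -1.    ]
shift mm [  80.9    0.3 -532. ] tool x in world [ 0.9902 -0.1399  0.0017]
spin deg -27.740379127180944
```

View pics/k3_side.png

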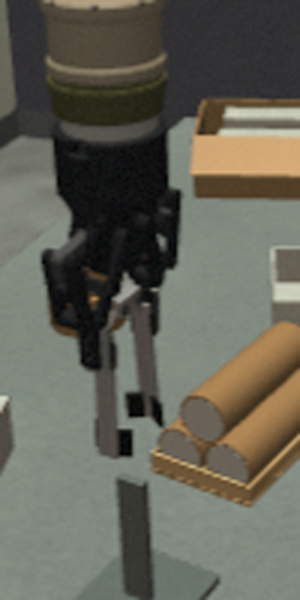

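Tongs are off the plate: jaws at (120,440), plate top at (133,478). I'll take a fresh top view of the blank while the arm is out of the way.

```bash
python3 pic.py b1 top,345,180,65,65,9 side,330,150,66,60,10; python3 - <<'E'
from h import *
# segment blank by colour in both raw frames
for n,(x,y,w,h),z in(("top",(350,185,55,45),.026),("side",(340,165,60,40),None)):
    im=env.read_camera(n)[y:y+h,x:x+w]
    hsv=cv2.cvtColor(im,cv2.COLOR_BGR2HSV);m=cv2.inRange(hsv,(3,110,60),(22,255,255))
    c,l,st,ce=cv2.connectedComponentsWithStats(m);k=1+np.argmax(st[1:,4]);print(n,st[k],ce[k]+[x,y])
    if z: print(plane(n,ce[k]+[x,y],z))
E
```

```text
top [21 20  9  8 52] [375.17307692 208.55769231]
[ 0.52990242 -0.27167011  0.026     ]
side [ 0 32 13  8 81] [345.48148148 201.22222222]
```

View pics/b1_top.png

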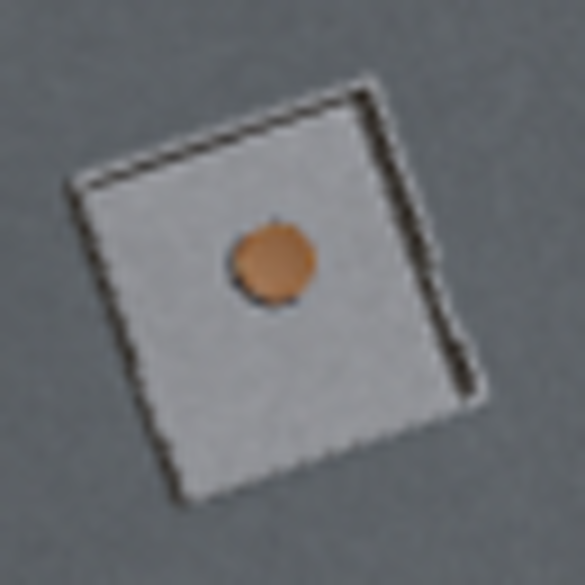

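View pics/b1_side.png

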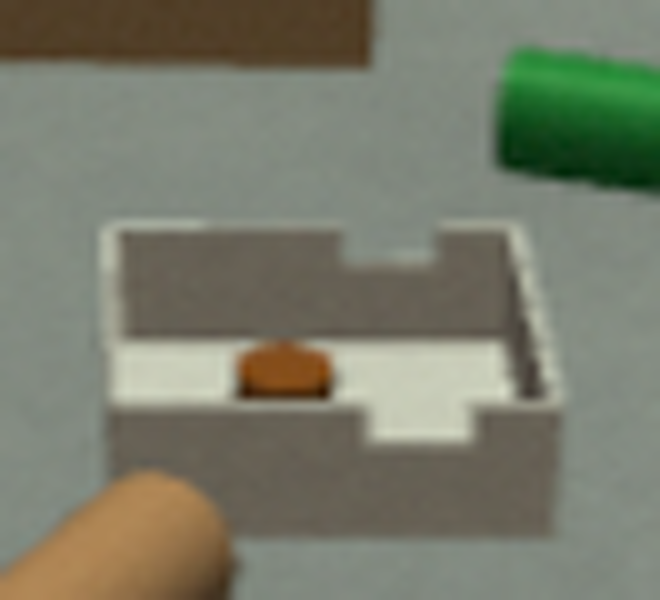

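Blank is at (274,263) in the top crop, world (0.530,-0.271), unmoved. Carrying the tongs over.

```bash
python3 -m inch '[[[2,0,-12,0],[6,0,-37,-1],[10,0,-70,-4],[16,0,-108,-7],[22,0,-148,-10],[28,0,-188,-13],[34,0,-228,-16],[40,0,-263,-19],[44,0,-290,-21],[46,0,-305,-22]]]'; python3 go.py 0.530 -0.2713 0.18 109.7
```

```text
clock: 15.55
tcp_pos: [0.5259, -0.0449, 0.194]
orientation: [-0.702, 0.702, 0.085, -0.086]
wrist_force: [1.2, 0.6, -1.6]
finger_gap: 0.0558
t 15.55 tcp [ 0.5259 -0.0449  0.194 ] gap 0.05583412604114072 F [ 1.2367  0.6292 -1.6321] j6 -0.4785922792716326
jaw yaw 103.85125766812591 tool down [-0.001  -0.0006 -1.    ]
shift mm [ -50.2   14.2 -220.8] tool x in world [ 0.9709  0.2394 -0.0011]
spin deg -5.848742331874092
```

```bash
python3 -m inch '[[[-3,0,-12,-1],[-8,0,-35,-2],[-16,0,-70,-4],[-24,0,-105,-5],[-32,0,-140,-6],[-39,0,-172,-6],[-45,0,-197,-6],[-49,0,-213,-6],[-50,0,-221,-6],[-50,0,-221,-6]]]'; python3 pic.py c1 side,325,30,80,170,4; python3 go.py 0.530 -0.2713 0.18 109.7
```

```text
clock: 16.55
tcp_pos: [0.5311, -0.269, 0.1942]
orientation: [0.697, -0.696, -0.122, 0.122]
wrist_force: [-0.9, 0.3, -2.1]
finger_gap: 0.0566
t 16.6 tcp [ 0.5312 -0.2681  0.1943] gap 0.056036182078421856 F [-0.0227  0.6304 -1.018 ] j6 -0.9505795051945939
jaw yaw 109.94656047769374 tool down [-0.0005  0.0008 -1.    ]
shift mm [-2.2 14.3 -2.7] tool x in world [ 0.94    0.3411 -0.0002]
spin deg 0.2465604776937198
```

View pics/c1_side.png

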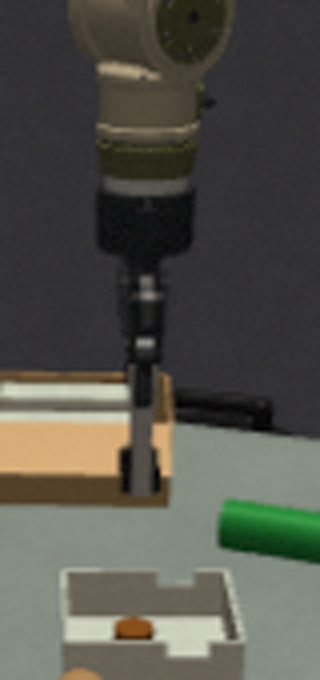

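```bash
python3 - <<'E'
from h import *
P=lambda X:((proj("side",X)[0]-[325,30]+.5)*4-.5).round(1)
for x in(-.003,0,.003):
  print(P([.5312+x*.94,-.2683+x*.34,.1725]),P([.5312+x*.94,-.2683+x*.34,.1615]))
print("blank",P([.530,-.2713,.026]))
E
```

```text
[140.6 469.5] [140.2 481.9]
[137.  469.5] [136.6 481.9]
[133.4 469.5] [133.  481.9]
blank [134.1 625.4]
```

```bash
python3 pic.py c2 side,340,105,50,100,8
```

```text
(no output)
```

View pics/c2_side.png

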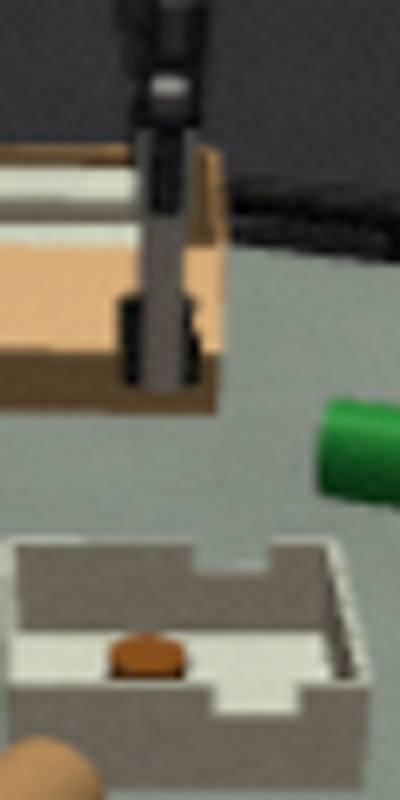

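```bash
python3 - <<'E'
from h import *
P=lambda X:((proj("side",X)[0]-[340,105]+.5)*8-.5).round(1)
b=np.array([.5312,-.2681,0])-.002*np.array([.94,.341,0]);j=np.array([-.341,.94,0])
for k in(.028,.032,.036,.040):
  print(k,[P(b+k*j+[0,0,z]) for z in(.1615,.165,.17,.19)])
E
```

```text
0.028 [array([162.1, 390.4]), array([162.4, 382.4]), array([162.8, 371. ]), array([164.4, 325. ])]
0.032 [array([162.7, 394.2]), array([163. , 386.2]), array([163.4, 374.8]), array([164.9, 328.6])]
0.036 [array([163.2, 398. ]), array([163.5, 390. ]), array([163.9, 378.6]), array([165.5, 332.3])]
0.04 [array([163.8, 401.9]), array([164.1, 393.8]), array([164.5, 382.4]), array([166.1, 336. ])]
```

Jaws are at (158,345) in the crop and the blank at (148,655). Projection puts the jaw point within ~2 mm of the TCP axis and the jaw bottom at z≈0.163. I'll descend to just above the blank and check.

```bash
python3 -m inch '[[[-1,15,-2.7,0],[-1,40,-2.7,0],[-1,70,-2.7,0],[-1,95,-2.7,0],[-1,112,-2.7,0],[-1,122,-2.7,0],[-1,122,-2.7,0],[-1,122,-2.7,0]]]'; python3 pic.py c3 side,335,125,60,80,9 top,340,170,80,80,7; python3 go.py 0.531 -0.271 0.041 109.7
```

```text
clock: 17.45
tcp_pos: [0.5319, -0.271, 0.0735]
orientation: [-0.696, 0.697, 0.123, -0.123]
wrist_force: [-0.6, 0.5, -1.0]
finger_gap: 0.0564
t 17.55 tcp [ 0.5324 -0.2717  0.074 ] gap 0.05596721930992785 F [ 0.2514 -1.0489 -0.5388] j6 -0.9548103815498746
jaw yaw 109.98078797289247 tool down [ 0.002  -0.0015 -1.    ]
shift mm [-1.1 33.   1.2] tool x in world [0.9398 0.3417 0.0014]
spin deg 0.28078797289246893
```

View pics/c3_side.png

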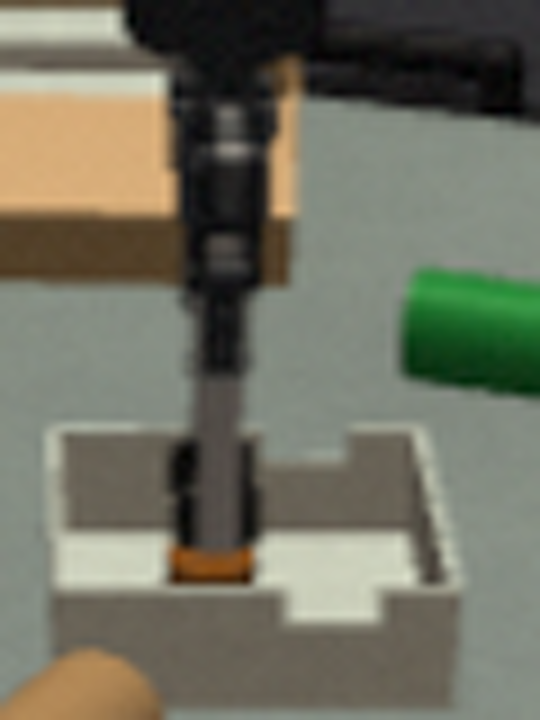

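View pics/c3_top.png

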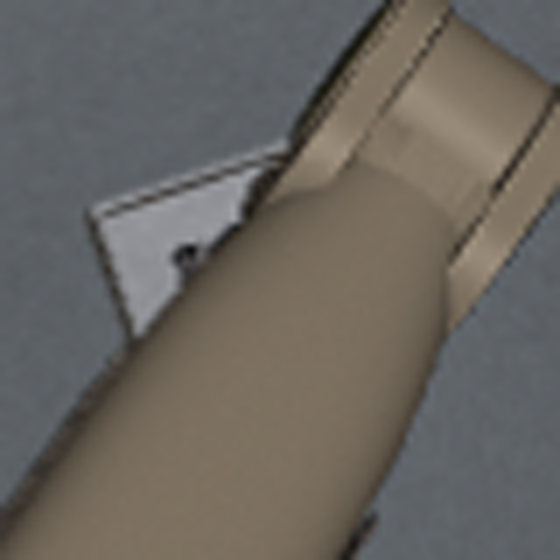

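```bash
python3 - <<'E'
from h import *
P=lambda X:((proj("top",X)[0]-[340,170]+.5)*7-.5).round(1)
b=np.array([.530,-.2713,0]);j=np.array([-.341,.94,0]);i=np.array([.94,.341,0])
for k in(.028,.033,.036,.04): print(k,[P(b+k*j+s*i+[0,0,.055]) for s in(-.016,0,.016)])
E
```

```text
0.028 [array([218.7, 310.3]), array([209.1, 283.1]), array([199.6, 256. ])]
0.033 [array([210.3, 313.2]), array([200.7, 286. ]), array([191.2, 258.9])]
0.036 [array([205.2, 314.9]), array([195.6, 287.7]), array([186.1, 260.6])]
0.04 [array([198.4, 317.2]), array([188.9, 290. ]), array([179.4, 262.9])]
```

Side: jaws (213) and blank (211) are aligned. Top: the near jaw edge fits within ~3 mm. Lowering around the blank.

```bash
python3 -m inch '[[[0,8,-1.5,0],[0,16,-1.5,0],[0,24,-1.5,0],[0,30,-1.5,0],[0,33,-1.5,0],[0,33,-1.5,0],[0,33,-1.5,0]]]'; python3 pic.py c4 side,335,125,60,80,9; python3 go.py
```

```text
clock: 18.25
tcp_pos: [0.5319, -0.2728, 0.0396]
orientation: [-0.696, 0.696, 0.122, -0.122]
wrist_force: [0.7, -0.5, -0.7]
finger_gap: 0.0562
t 18.3 tcp [ 0.5321 -0.2729  0.0398] gap 0.056050205872223875 F [ 0.4803 -0.2054 -1.3002] j6 -0.9562898178393994
jaw yaw 109.95539377876204 tool down [ 0.0004 -0.0003 -1.    ]
```

View pics/c4_side.png

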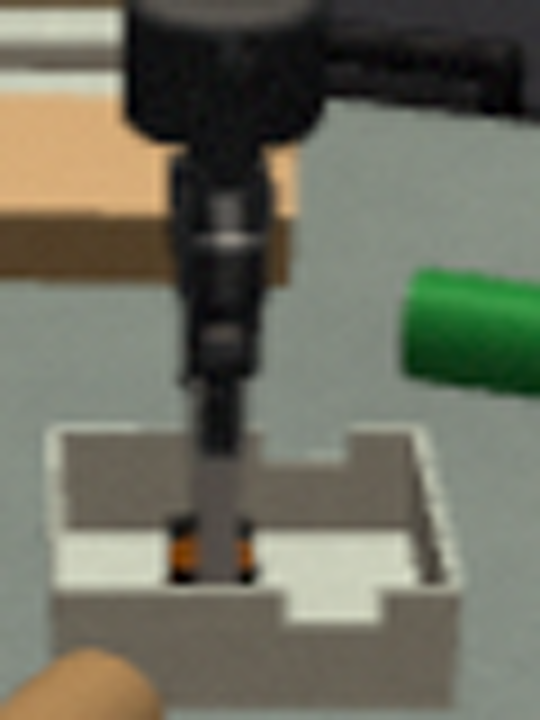

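The jaws straddle the blank (amber visible either side of the near arm at y≈552) and the wrist force shows no contact. Closing.

```bash
python3 -m inch '[[[0,0,0,0],[0,0,0,0],[0,0,0,0],[0,0,0,0],[0,0,0,0],[0,0,0,0],[0,0,0,0],[0,0,0,0],[0,0,0,0],[0,0,0,0]]]' 42 40; python3 pic.py c5 side,335,125,60,80,9; python3 go.py
```

```text
clock: 19.3
tcp_pos: [0.5322, -0.273, 0.0399]
orientation: [-0.696, 0.697, 0.123, -0.122]
wrist_force: [0.8, 0.0, 2.9]
finger_gap: 0.0509
t 19.35 tcp [ 0.5322 -0.273   0.0399] gap 0.05109125715474226 F [-0.1519 -0.7373  2.9058] j6 -0.9563256537865413
jaw yaw 109.95660139240391 tool down [ 0.0006 -0.0005 -1.    ]
```

View pics/c5_side.png

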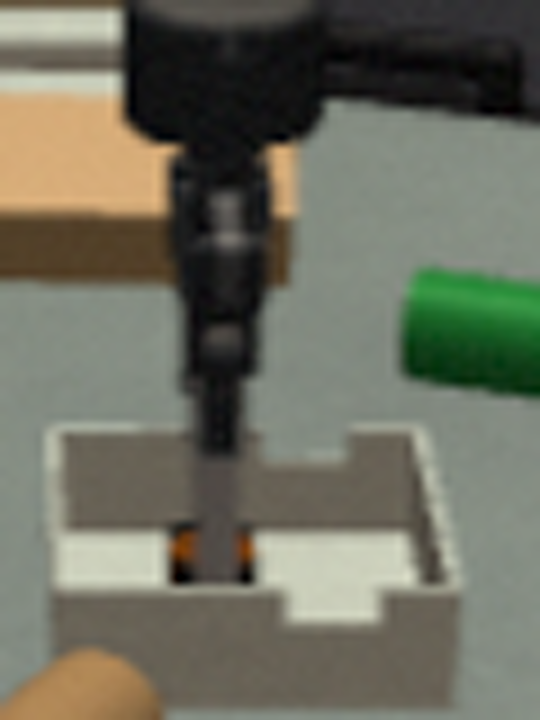

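Stopped at a 51 mm gap, matching the ~50 mm expected on the blank. Lifting.

```bash
python3 -m inch '[[[0,-3,0,0],[0,-10,0,0],[0,-20,0,0],[0,-35,0,0],[0,-55,0,0],[0,-80,0,0],[0,-105,0,0],[0,-130,0,0],[0,-150,0,0],[0,-165,0,0]]]'; python3 -m inch '[[[0,-5,0,0],[0,-8,0,0],[0,-8,0,0],[0,-8,0,0],[0,-8,0,0]]]';python3 pic.py d1 side,250,60,150,200,3; python3 pic.py d2 side,335,80,60,80,9 top,270,170,140,75,5; python3 go.py
```

```text
clock: 20.35
tcp_pos: [0.5322, -0.2729, 0.2071]
orientation: [-0.696, 0.697, 0.123, -0.122]
wrist_force: [0.1, -0.0, -0.9]
finger_gap: 0.0509
clock: 20.85
tcp_pos: [0.5315, -0.2725, 0.2116]
orientation: [0.697, -0.696, -0.122, 0.123]
wrist_force: [-0.5, -0.3, -2.3]
finger_gap: 0.0511
t 21.0 tcp [ 0.5317 -0.2726  0.212 ] gap 0.05078158462447345 F [ 0.7869  0.0901 -2.2419] j6 -0.9562830463095011
jaw yaw 109.95361873206124 tool down [-0.0009  0.0005 -1.    ]
```

View pics/d1_side.png

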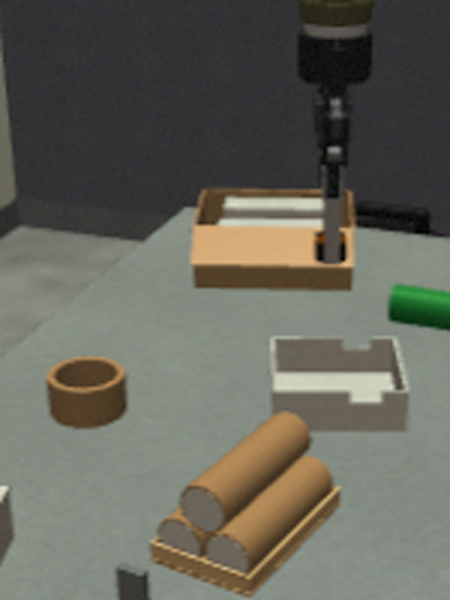

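View pics/d2_side.png

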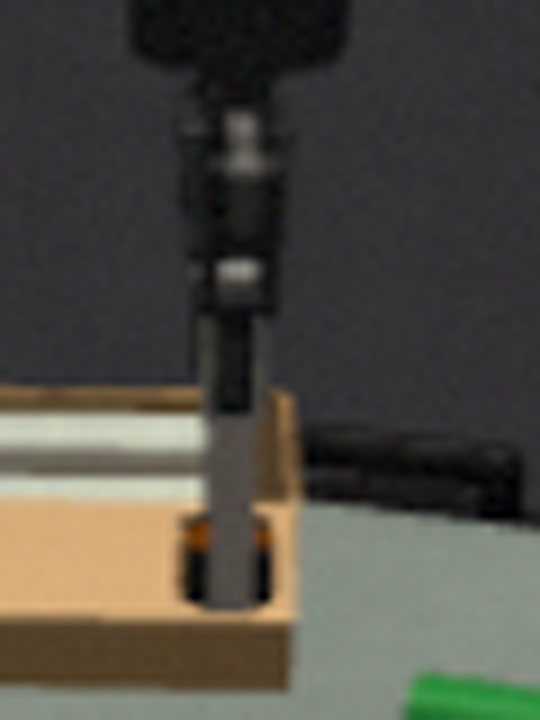

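View pics/d2_top.png

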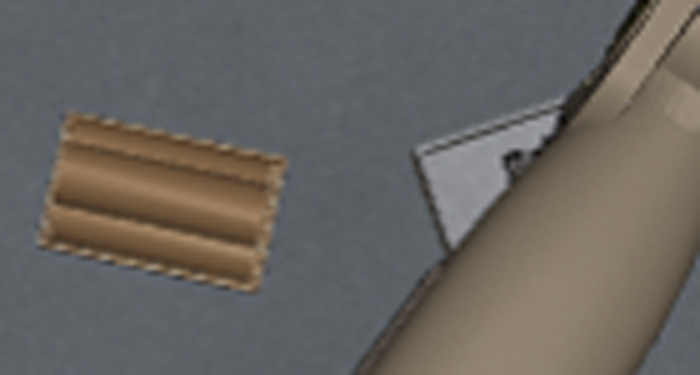

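The blank is amber between the jaws at (225,537), the box is empty, and the tube is still saddled. One last check of the blank's height and the bystanders, then I hand in.

```bash
python3 - <<'E'
from h import *
print([(z,((proj("side",[.5305,-.2722,z])[0]-[335,80]+.5)*9-.5).round()) for z in(.16,.176,.187,.198)], "seen amber 515-550")
a=cv2.imread("pics/top0.png");b=env.read_camera("top")
for n,(x,y,w,h) in dict(carton=(240,125,50,45),tape=(328,128,38,38),bottle=(160,228,34,32)).items():
    r=cv2.phaseCorrelate(*[np.float32(cv2.cvtColor(i[y:y+h,x:x+w],6)) for i in(a,b)]);print(n,np.round(r[0],2))
s=env.get_state();print(s['clock'],s['finger_gap'],abs(s['qvel']).max())
E
```

```text
[(0.16, array([223., 635.])), (0.176, array([224., 595.])), (0.187, array([225., 567.])), (0.198, array([226., 538.]))] seen amber 515-550
carton [-0.03  0.52]
tape [ 0.01 -0.01]
bottle [-0.06  0.06]
21.05 0.05095893083722995 0.004975736328344829
```

```bash
python3 - <<'E'
from workcell import env
print(env.hand_in()); s=env.get_state(); print(s['clock'],s['finger_gap'],s['tcp_pos'])
E
```

```text
the job is handed in; nothing more can be done
None
the job is handed in; nothing more can be done
```

The job is done and handed in at about 21 s of the 67 s allowed. The interface gives no verdict, so these results come from my own last checks.

- **Tube:** it lies saddled on the two tray tubes and in line with them, let go. Both cameras show it still there after the blank was lifted.
- **Blank:** the tongs hold it between their jaws at a centre height of about 0.19 m, measured from the side view. The fingers read 51 mm over the grips, close to the 50 mm expected on the blank. The box is empty in the side view and the arm was still when I checked.
- **Bystanders:** the tape core and bottle did not move in the top view. The carton's image shifted by about 0.5 pixel, roughly 2 mm; I took this as image noise, and it is well inside the 30 mm limit.

**What went wrong:** the first grasp of the tube missed, closing on air just above it. The reported tool point turned out to lie about 32 mm beyond the visible fingertips, or about 45 mm with the gripper open. I measured that offset in the pictures and corrected for it in every grasp after that.

**Not checked:** I could not measure the contact forces directly; I inferred them from the finger opening, the wrist force and the pictures.

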